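# Line up the busbar stand-offs by height in the battery rack's slide tray

### The job

Lay out the four black bakelite stand-off insulators for the stepped busbar: stand them upright on the four round rubber seats in the slide tray, one centred on each seat, in order of height with the shortest next to the chromed post and the tallest at the far end of the row. The bakelite is brittle, so set each one down rather than letting it drop.

Things in the scene. Friction and masses are not known exactly. Their poses are not given: they have to be found in the camera images.
- standoff_x_mid (a point): Centre (on the axis, half-way up) of the smallest of four loose stand-off insulators: a black bakelite upright round cylinder with two shallow grooves and a brass insert flush in its top, 32 mm high, 28 mm in diameter, at most 0.27 kg, standing on the counter top at the start. z is its own axis, up at the start.
- standoff_z_mid (a point): Centre (on the axis, half-way up) of the second smallest of four loose stand-off insulators: a black bakelite upright round cylinder with two shallow grooves and a brass insert flush in its top, 44 mm high, 34 mm in diameter, at most 0.27 kg, standing on the counter top at the start. z is its own axis, up at the start.
- standoff_w_mid (a point): Centre (on the axis, half-way up) of the second largest of four loose stand-off insulators: a black bakelite upright round cylinder with two shallow grooves and a brass insert flush in its top, 56 mm high, 40 mm in diameter, at most 0.27 kg, standing on the counter top at the start. z is its own axis, up at the start.
- standoff_y_mid (a point): Centre (on the axis, half-way up) of the largest of four loose stand-off insulators: a black bakelite upright round cylinder with two shallow grooves and a brass insert flush in its top, 68 mm high, 46 mm in diameter, at most 0.27 kg, standing on the counter top at the start. z is its own axis, up at the start.
- seat_a: One of four identical fixed seats: a flat dark rubber disc, 60 mm in diameter, 3 mm thick, a bright dot at its centre, on the slide tray. Origin: centre of its underside, 15 mm above the counter (top at 18 mm). The seats form one straight row, 78 mm apart; the letters are dealt at random and say nothing of the order in the row.
- seat_b: One of four identical fixed seats: a flat dark rubber disc, 60 mm in diameter, 3 mm thick, a bright dot at its centre, on the slide tray. Origin: centre of its underside, 15 mm above the counter (top at 18 mm). The seats form one straight row, 78 mm apart; the letters are dealt at random and say nothing of the order in the row.
- seat_c: One of four identical fixed seats: a flat dark rubber disc, 60 mm in diameter, 3 mm thick, a bright dot at its centre, on the slide tray. Origin: centre of its underside, 15 mm above the counter (top at 18 mm). The seats form one straight row, 78 mm apart; the letters are dealt at random and say nothing of the order in the row.
- seat_d: One of four identical fixed seats: a flat dark rubber disc, 60 mm in diameter, 3 mm thick, a bright dot at its centre, on the slide tray. Origin: centre of its underside, 15 mm above the counter (top at 18 mm). The seats form one straight row, 78 mm apart; the letters are dealt at random and say nothing of the order in the row.
- end_post: Fixed chromed post 48 mm high, 24 mm across its foot, 18 mm across its head, upright on the tray in line with the seats, 62 mm beyond the centre of the seat at one end of the row (either end; just as far beyond the other end lies a dark flat block 10 mm high). Origin: centre of its underside, 15 mm above the counter.
- tray: Fixed stainless slide tray, 420 mm along the row, drawn out from under a grey ledge. Origin: on the counter below the middle of the row of seats; y runs along the row, x across it, away from the robot, z up. Its rim stands 24 mm above the counter, the near side 78 mm from the row's line; the ledge, top 62 mm above the counter, begins 105 mm beyond that line.
Not all that is in view belongs to the job. What is shaped like the part that bears standoff_x_mid but blue or purple is not meant.

How it is judged:
By the outcome, as a careful person would: the job done as asked, in the order asked, and still so for the second after the job is handed in, with the robot touching nothing.
It also fails if it takes over 109 s, if anything falls off the work surface, if the arm or the gripper's body presses on something with over 40 N, if the wrist force passes 120 N, or if a joint passes its speed limit or range.

### The arm

A 6-joint arm with a two-finger parallel gripper is mounted at the origin on the work surface. World frame = base frame: x ahead of the robot, y to its left, z up, the work surface at z = 0. Lengths are in m, angles in rad, forces in N, time in s.
With the tool pointing down it reaches from about 0.3 to 0.775 m from the base axis. Payload 14.6 kg.
Tool frame: the origin (TCP) lies at the very end of the fingers, on their centre line; the grasp point (between the pads) lies 19 mm behind it; z points along the fingers, y is the line along which they close (so a half turn about z gives the same grasp; the last joint's range is limited). The gripper opens to 85 mm and grips with 20 to 120 N. Pads are 22 mm wide; open, the fingers measure 114 mm over their backs; the gripper's body (76 mm by 85 mm) begins 54 mm behind the grasp point. The pads swing forward as they close: fully open they stand 13 mm farther back than shut.
Start: joints at [1.276, 0.3, 1.521, -0, 1.321, -0.067], TCP at [0.124, 0.536, 0.231] pointing down, gripper open.
Joint ranges: [-3.03, 3.03], [-0.79, 2.21], [0.23, 2.52], [-1.04, 4.18], [0, 3.07], [-2.55, 2.55]. Speed limits (rad/s): [2.22, 2.22, 2.57, 3.14, 3.14, 3.14].

### API

Orientations are given as a unit quaternion [w, x, y, z].
In Python, from station import arm gives the robot as it stands. The module is installed in compiled form; this text tells all that it offers.
- The arm moves only by the tool arm_command, never from a script. Its arguments are lists of equal length, an entry for each row: "xyz": the shift along the world's x, y, z in mm, a list of three; "dr": the turn, a rotation vector about the world's x, y, z in rad, a list of three. In form: {"xyz": [[x, y, z], ...], "dr": [[wx, wy, wz], ...]}. A call has 1 to 10 rows; each row is the pose to reach, as a shift and turn from the pose commanded when the call began; what a row does not reach only later rows make up. A row lasts 1/12 s, in which the tool goes at most 41.7 mm and 7.16 degrees, less where a joint would pass 70% of its speed; a pose out of reach is approached as far as the arm can. A call with a gripper value outside its range is refused whole. "claw" is the gripper's target within -1 to 1 (fully open at 1, half-way at 0, shut at -1), set as the call begins (left out, the last holds). The fingers move at their own pace and stop on an object; "squeeze" is the grip in N (left out, the last holds). Time passes only in rows, so rows that repeat a pose let the fingers close. It gives the time, the measured TCP pose, the force, the opening and the grip force at its end, in the units of the state.
- arm.observe(): the state, without advancing time (a new reading comes with each control period).
- arm.grab_frame(name): name is "side" or "top" or "wrist"; returns a dict with "img" (420x560x3 uint8, blue, green, red), "fx", "fy", "cx", "cy" (pixels), "xyz" and "attitude" of the camera in the world; the wrist camera has in their place "tool_from_camera" (4x4, takes a point from camera to tool coordinates, whose origin is the TCP and whose axes are the flange's). Camera axes: x right, y up, looking along -z (the intrinsics and any distortion apply to the point x, -y, -z); pixel columns grow to the right and rows downward; lengths in m; the calibration is good to about 2 mm. A picture is of the moment at which its call begins: read the wrist's pose just before it. There is no depth.
- arm.sign_off(): hands the job in; it is judged then, once.
The state is a dict: "time_s": time; "q": joint angles; "qvel": joint speeds; "joint_torque": joint torques, N m; "tool_pos": TCP position; "eef_rot": TCP orientation; "ft_force": force on the tool from outside, world axes, zero at the start; "torque": the same for the moment, N m; "width": finger opening in m; "grasp_force": force on a finger pad.
Only numpy, scipy, OpenCV 4.12 (cv2) and the standard library are available. Lean on these libraries where they do the work, as an engineer would, in place of code of your own. Each camera call takes 0.05 s, during which the arm holds its last target. There are 200 camera calls.

## Working session

There is one attempt and no reset: what is moved stays moved. The work goes in short steps, Python scripts to look and compute and a tool call to move; the robot and the scene stay as the last step left them, time stands still between calls to the robot, and variables do not carry over. Pictures are saved under pics/ and viewed, at most 14 in all, crops included, and the job is handed in when it is done.

Besides the shell and the picture viewer there is one more tool, called after "Call:" as name(argument=value, ...) on one line, values as JSON. arm_command: Moves the arm, as the interface text tells. Its arguments: {"type":"object","properties":{"xyz":{"type":"array","items":{"type":"array","items":{"type":"number"}}},"dr":{"type":"array","items":{"type":"array","items":{"type":"number"}}},"claw":{"type":"number"},"squeeze":{"type":"number"}},"required":["xyz","dr"]}

```bash
mkdir -p pics
cat > h.py <<'E'
import numpy as np, cv2
from scipy.spatial.transform import Rotation as R
from station import arm
def rot(q): q=np.asarray(q,float); return R.from_quat([q[1],q[2],q[3],q[0]]).as_matrix() if q.size==4 else q.reshape(3,3)
def shot(name,fn=None):
    s=arm.observe(); f=arm.grab_frame(name)
    if fn: cv2.imwrite('pics/'+fn,f['img'])
    if name=='wrist':
        T=np.eye(4);T[:3,:3]=rot(s['eef_rot']);T[:3,3]=s['tool_pos'];T=T@np.array(f['tool_from_camera'])
    else:
        T=np.eye(4);T[:3,:3]=rot(f['attitude']);T[:3,3]=f['xyz']
    f['T']=T
    return f
def back(f,u,v,z):
    K=np.array([[f['fx'],0,f['cx']],[0,f['fy'],f['cy']],[0,0,1]])
    d=f.get('dist',f.get('distortion'))
    p=cv2.undistortPoints(np.array([[[u,v]]],float),K,None if d is None else np.array(d,float)).ravel()
    r=f['T'][:3,:3]@np.array([p[0],-p[1],-1]);o=f['T'][:3,3]
    return o+r*(z-o[2])/r[2]
E
python3 - <<'E'
from h import *
s=arm.observe();print(s)
for n in('top','side','wrist'):
    f=shot(n,n+'0.png');print({k:v for k,v in f.items() if k!='img'})
E
```

```text
{'time_s': 0.0, 'q': array([ 1.27637451e+00,  3.00501533e-01,  1.52159578e+00, -3.76131428e-06,
        1.32070736e+00, -6.66351422e-02]), 'qvel': array([-0.001187  , -0.00029421,  0.00045994,  0.00140284, -0.00249998,
       -0.00162283]), 'joint_torque': array([ 1.63106182e-03, -5.43506134e+01, -3.61790121e+01, -5.35469098e-05,
        4.04637991e-03, -2.17271726e-06]), 'tool_pos': array([0.12415463, 0.53555669, 0.2306984 ]), 'eef_rot': array([-1.07017041e-04,  1.13646783e-01,  9.93521032e-01, -5.96491630e-04]), 'ft_force': array([0.0253469, 0.3794917, 0.1500505]), 'torque': array([-0.0248548 ,  0.01822607,  0.02290447]), 'grasp_force': 0.0, 'width': 0.08554160993225442}
{'fx': 453.4543420545186, 'fy': 453.4543420545186, 'cx': 270.5788749802678, 'cy': 210.70884125532345, 'xyz': array([ 0.31754201, -0.00345813,  1.05396565]), 'attitude': array([ 0.71039458,  0.07983663, -0.07429163, -0.69530311]), 'T': array([[ 0.02206868,  0.97601673, -0.21657405,  0.31754201],
       [-0.9997415 ,  0.0203594 , -0.0101206 , -0.00345813],
       [-0.00546856,  0.21674142,  0.97621373,  1.05396565],

[... 656 characters left out ...]
om_camera': array([[-1.63691799e-04,  9.47749169e-01,  3.19016436e-01,
         8.18827005e-02],
       [ 9.99999851e-01,  3.21214320e-04, -4.41164825e-04,
         5.65159631e-04],
       [-5.20586244e-04,  3.19016317e-01, -9.47749080e-01,
        -1.43129306e-01],
       [ 0.00000000e+00,  0.00000000e+00,  0.00000000e+00,
         1.00000000e+00]]), 'T': array([[ 2.25983767e-01, -9.23293562e-01, -3.10580642e-01,
         4.45422241e-02],
       [ 9.74130924e-01,  2.14017123e-01,  7.25645495e-02,
         5.54771290e-01],
       [-5.28805917e-04, -3.18944618e-01,  9.47773207e-01,
         3.73891589e-01],
       [ 0.00000000e+00,  0.00000000e+00,  0.00000000e+00,
         1.00000000e+00]])}
```

View pics/top0.png

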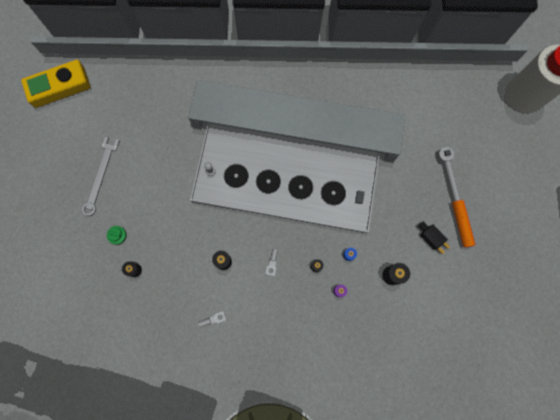

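View pics/side0.png

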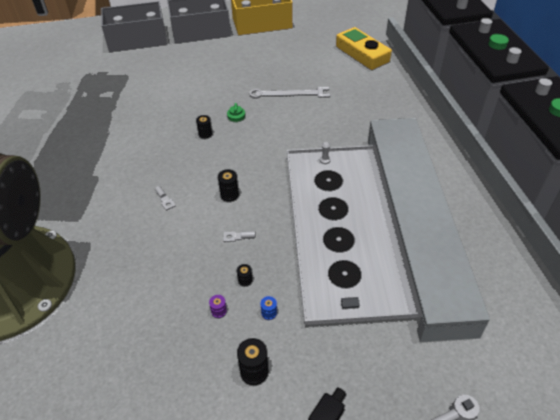

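The top view (up is +x, left is +y) shows the post at (209,168) left of the seats at (236,176), (268,181), (301,187) and (333,193). The black stand-offs are z (132,269), w (222,260), x (317,266) and y (397,273), and the blue and purple decoys are at (350,254) and (340,291). The side view shows the same layout.

```bash
cat > m.py <<'E'
from h import *
def brass(f,u,v,r=14):
    y0,x0=max(0,int(v)-r),max(0,int(u)-r)
    c=f['img'][y0:y0+2*r,x0:x0+2*r]; h=cv2.cvtColor(c,cv2.COLOR_BGR2HSV)
    m=(h[...,0]>8)&(h[...,0]<28)&(h[...,1]>90)&(h[...,2]>80)
    n,l,st,ce=cv2.connectedComponentsWithStats(m.astype(np.uint8))
    if n<2:return None
    i=1+st[1:,4].argmax(); return ce[i][0]+x0,ce[i][1]+y0,st[i,4]
def dot(f,u,v,r=6):
    y0,x0=int(v)-r,int(u)-r
    c=f['img'][y0:y0+2*r,x0:x0+2*r].max(2).astype(float); w=np.clip(c-90,0,None)
    g=np.mgrid[:2*r,:2*r]; return (w*g[1]).sum()/w.sum()+x0,(w*g[0]).sum()/w.sum()+y0
E
python3 - <<'E'
from m import *
for n,S,D in(('top',dict(x=(317,266,.032),z=(132,269,.044),w=(222,260,.056),y=(397,273,.068)),[(236,176),(268,181),(301,187),(333,193)]),
 ('side',dict(x=(245,271,.032),z=(204,120,.044),w=(228,178,.056),y=(253,353,.068)),[(328,180),(333,209),(339,240),(345,273)])):
    f=shot(n)
    for k,(u,v,h) in S.items():
        b=brass(f,u,v); print(n,k,b and np.round(b,1), b and np.round(back(f,b[0],b[1],h)*1e3))
    for u,v in D:
        b=dot(f,u,v); print(n,np.round(b,1),np.round(back(f,*b,.018)*1e3))
E
```

```text
top x [317.1 264.8  33. ] [ 422. -100.   32.]
top z [128.6 268.   40. ] [405. 320.  44.]
top w [220.5 259.   55. ] [428. 115.  56.]
top y [399.4 272.6  75. ] [ 405. -274.   68.]
top [235.7 175.1] [633.  92.  18.]
top [268.  180.8] [620.  15.  18.]
top [300.4 186.5] [608. -62.  18.]
top [333.1 192.3] [ 595. -139.   18.]
side x [243.7 269.5  38. ] [418. -99.  32.]
side z [202.8 118.9  32. ] [400. 319.  44.]
side w [226.9 175.3  53. ] [424. 115.  56.]
side y [251.6 351.2 133. ] [ 402. -273.   68.]
side [328.2 179.4] [628.  93.  18.]
side [332.9 207.4] [615.  16.  18.]
side [338.3 238.5] [603. -61.  18.]
side [344.4 272.9] [ 591. -138.   18.]
```

Call:
arm_command(xyz=[[276, -216, 0], [276, -216, 0], [276, -216, 0], [276, -216, 0], [276, -216, 0], [276, -216, 0], [276, -216, 0], [276, -216, 0], [276, -216, 0], [276, -216, 0]], dr=[[0, 0, -1.2], [0, 0, -1.2], [0, 0, -1.2], [0, 0, -1.2], [0, 0, -1.2], [0, 0, -1.2], [0, 0, -1.2], [0, 0, -1.2], [0, 0, -1.2], [0, 0, -1.2]], claw=1, squeeze=30)

```text
time_s: 1.08
tool_pos: [0.4027, 0.3173, 0.2311]
eef_rot: [0.0, 0.659, 0.752, -0.0]
ft_force: [-0.4, 1.4, -0.3]
width: 0.0856
grasp_force: 0.0
```

Call:
arm_command(xyz=[[20, -420, -100], [20, -420, -100], [20, -420, -100], [20, -420, -100], [20, -420, -100], [20, -420, -100], [20, -420, -100], [20, -420, -100], [20, -420, -100], [20, -420, -100]], dr=[[0, 0, -0.3], [0, 0, -0.3], [0, 0, -0.3], [0, 0, -0.3], [0, 0, -0.3], [0, 0, -0.3], [0, 0, -0.3], [0, 0, -0.3], [0, 0, -0.3], [0, 0, -0.3]])

```text
time_s: 1.92
tool_pos: [0.4191, -0.0871, 0.1346]
eef_rot: [0.0, 0.76, 0.649, 0.0]
ft_force: [1.1, 0.5, -0.3]
width: 0.0854
grasp_force: 0.0
```

Call:
arm_command(xyz=[[0, 0, 0], [0, 0, 0], [0, 0, 0], [0, 0, 0]], dr=[[0, 0, 0], [0, 0, 0], [0, 0, 0], [0, 0, 0]])

```text
time_s: 2.25
tool_pos: [0.4196, -0.0842, 0.1351]
eef_rot: [0.0, 0.76, 0.65, 0.0]
ft_force: [-0.7, 1.4, 0.4]
width: 0.0857
grasp_force: 0.0
```

Run:
```python
from m import *
s=arm.observe();print(s['tool_pos'],s['eef_rot'])
f=shot('wrist','w1.png'); T=np.linalg.inv(f['T'])
c=T@[.420,-.100,.032,1]; u=f['cx']-f['fx']*c[0]/c[2]; v=f['cy']+f['fy']*c[1]/c[2]
b=brass(f,u,v,40);print(u,v,b,back(f,b[0],b[1],.032))
```

```text
[ 0.41963272 -0.08423064  0.13511931] [1.04177832e-04 7.59963368e-01 6.49965881e-01 1.46890262e-04]
284.31791246544253 226.16472823107213 (np.float64(285.93939393939394), np.float64(225.0), np.int32(99)) [ 0.42151973 -0.09916507  0.032     ]
```

View pics/w1.png

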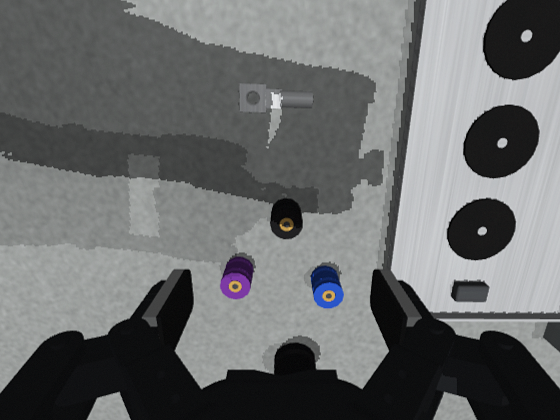

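The small black stand-off's brass insert is at (286,225), which gives (421,-99), in agreement with the other cameras. The purple (236,286) and blue (328,295) decoys are clear of the fingers. Next I descend onto x.

Call:
arm_command(xyz=[[1, -15, 0], [1, -15, -30], [1, -15, -60], [1, -15, -85], [1, -15, -105], [1, -15, -120], [1, -15, -128], [1, -15, -132], [1, -15, -132], [1, -15, -132]], dr=[[0, 0, 0], [0, 0, 0], [0, 0, 0], [0, 0, 0], [0, 0, 0], [0, 0, 0], [0, 0, 0], [0, 0, 0], [0, 0, 0], [0, 0, 0]])

```text
time_s: 3.13
tool_pos: [0.421, -0.0999, 0.0036]
eef_rot: [0.0, 0.76, 0.65, 0.0]
ft_force: [-0.2, -0.8, 0.5]
width: 0.0851
grasp_force: 0.0
```

Call:
arm_command(xyz=[[0, 0, 0], [0, 0, 0], [0, 0, 0], [0, 0, 0], [0, 0, 0], [0, 0, 0], [0, 0, 0], [0, 0, 0], [0, 0, 0], [0, 0, 0]], dr=[[0, 0, 0], [0, 0, 0], [0, 0, 0], [0, 0, 0], [0, 0, 0], [0, 0, 0], [0, 0, 0], [0, 0, 0], [0, 0, 0], [0, 0, 0]], claw=-1, squeeze=30)

```text
time_s: 3.97
tool_pos: [0.4206, -0.1002, 0.0032]
eef_rot: [0.0, 0.76, 0.649, 0.0]
ft_force: [-2.2, 0.9, 5.5]
width: 0.0275
grasp_force: 29.2
```

Call:
arm_command(xyz=[[0, 0, 10], [0, 0, 30], [0, 0, 60], [0, 0, 85], [0, 0, 97], [0, 0, 100], [0, 0, 100]], dr=[[0, 0, 0], [0, 0, 0], [0, 0, 0], [0, 0, 0], [0, 0, 0], [0, 0, 0], [0, 0, 0]])

```text
time_s: 4.55
tool_pos: [0.4207, -0.1002, 0.1037]
eef_rot: [0.001, 0.76, 0.649, 0.0]
ft_force: [-0.9, 0.4, -0.8]
width: 0.0272
grasp_force: 29.7
```

Call:
arm_command(xyz=[[15, 15, 0], [45, 45, 0], [75, 75, 0], [105, 103, 0], [135, 130, 0], [160, 155, 0], [173, 168, 0], [180, 176, 0], [180, 176, 0], [180, 176, 0]], dr=[[0, 0, 0], [0, 0, 0], [0, 0, 0], [0, 0, 0], [0, 0, 0], [0, 0, 0], [0, 0, 0], [0, 0, 0], [0, 0, 0], [0, 0, 0]])

```text
time_s: 5.38
tool_pos: [0.5996, 0.0754, 0.1018]
eef_rot: [-0.001, 0.76, 0.65, -0.001]
ft_force: [-0.9, -0.6, -0.9]
width: 0.0271
grasp_force: 29.7
```

Run:
```python
from m import *
s=arm.observe();print(s['tool_pos'],s['eef_rot'],s['width'],s['grasp_force'])
f=shot('wrist','w2.png'); T=np.linalg.inv(f['T'])
for p in ([.631,.0925],[.618,.0155],[.6055,-.0615],[.593,-.1385]):
    c=T@[*p,.018,1]; u=f['cx']-f['fx']*c[0]/c[2]; v=f['cy']+f['fy']*c[1]/c[2]
    if 12<u<548 and 12<v<408:
        b=dot(f,u,v,11); print(np.round([u,v,*b]),np.round(back(f,*b,.018)*1e3,1))
```

```text
[0.59961943 0.07536692 0.10177563] [-5.46824406e-04  7.60356354e-01  6.49505342e-01 -8.52471974e-04] 0.02705618989433244 29.741275012493134
[319. 189. 320. 188.] [631.8  93.7  18. ]
[314. 280.  nan  nan] [nan nan nan]
[311. 355. 312. 354.] [606.7 -60.7  18. ]m.py:12: RuntimeWarning: invalid value encountered in scalar divide
  g=np.mgrid[:2*r,:2*r]; return (w*g[1]).sum()/w.sum()+x0,(w*g[0]).sum()/w.sum()+y0
```

View pics/w2.png

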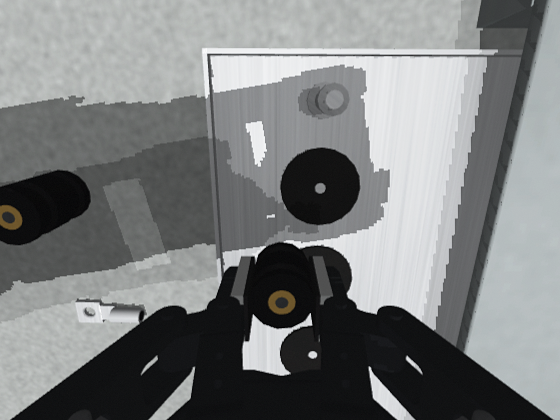

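The view shows x held upright, with its brass at (281,301). The seat next to the post is at (320,188), which gives (631.8,93.7), and the post is at (330,97).

```bash
cat > held.py <<'E'
from m import *
import sys
h=float(sys.argv[1])  # top above TCP, m
s=arm.observe();f=shot('wrist'); b=brass(f,281,301,60);p=back(f,b[0],b[1],s['tool_pos'][2]+h)
print(np.round(s['tool_pos']*1e3,1),np.round(b),'held-TCP mm',np.round((p-s['tool_pos'])*1e3,1),s['width'],s['grasp_force'])
E
python3 held.py .0288
```

```text
[599.6  75.  102.2] [281. 302. 375.] held-TCP mm [ 0.5  2.  28.8] 0.027437020159387423 29.74117487668991
```

Call:
arm_command(xyz=[[16, 8, 0], [31, 16.5, -10], [31.4, 16.5, -30], [31.4, 16.5, -50], [31.4, 16.5, -65], [31.4, 16.5, -74], [31.4, 16.5, -77], [31.4, 16.5, -77], [31.4, 16.5, -77]], dr=[[0, 0, 0], [0, 0, 0], [0, 0, 0], [0, 0, 0], [0, 0, 0], [0, 0, 0], [0, 0, 0], [0, 0, 0], [0, 0, 0]])

```text
time_s: 6.23
tool_pos: [0.6323, 0.092, 0.027]
eef_rot: [0.0, 0.761, 0.649, 0.001]
ft_force: [-0.5, -0.1, -0.9]
width: 0.027
grasp_force: 29.8
```

```bash
python3 held.py .0288
```

```text
[632.3  92.   27. ] [281. 302. 374.] held-TCP mm [ 0.4  2.  28.8] 0.02704964389129128 29.81922537088394
```

Call:
arm_command(xyz=[[-1, 0, -2], [-1, 0, -4], [-1, 0, -5], [-1, 0, -5.5], [-1, 0, -5.5]], dr=[[0, 0, 0], [0, 0, 0], [0, 0, 0], [0, 0, 0], [0, 0, 0]])

```text
time_s: 6.7
tool_pos: [0.6309, 0.0924, 0.0213]
eef_rot: [0.0, 0.76, 0.65, 0.0]
ft_force: [-5.1, -0.4, 8.7]
width: 0.027
grasp_force: 30.7
```

Call:
arm_command(xyz=[[0, 0, 0], [0, 0, 0], [0, 0, 0], [0, 0, 0], [0, 0, 0], [0, 0, 0]], dr=[[0, 0, 0], [0, 0, 0], [0, 0, 0], [0, 0, 0], [0, 0, 0], [0, 0, 0]], claw=0.4)

```text
time_s: 7.2
tool_pos: [0.6308, 0.0924, 0.0203]
eef_rot: [-0.0, 0.76, 0.649, -0.0]
ft_force: [-0.1, -0.1, -0.0]
width: 0.0598
grasp_force: 0.0
```

Call:
arm_command(xyz=[[0, 0, 10], [0, 0, 30], [0, 0, 60], [0, 0, 90], [0, 0, 110], [0, 0, 120], [0, 0, 120]], dr=[[0, 0, 0], [0, 0, 0], [0, 0, 0], [0, 0, 0], [0, 0, 0], [0, 0, 0], [0, 0, 0]], claw=1)

```text
time_s: 7.78
tool_pos: [0.6318, 0.0925, 0.1432]
eef_rot: [0.001, 0.76, 0.649, 0.002]
ft_force: [0.8, -0.1, 0.3]
width: 0.0857
grasp_force: 0.0
```

```bash
cat > look.py <<'E'
from m import *
import sys
# look.py name.png [x y z r]... : brass near world point
s=arm.observe();f=shot('wrist',sys.argv[1]);T=np.linalg.inv(f['T']);print(np.round(s['tool_pos']*1e3,1))
a=list(map(float,sys.argv[2:]))
for i in range(0,len(a),4):
    c=T@[*a[i:i+3],1]; u=f['cx']-f['fx']*c[0]/c[2]; v=f['cy']+f['fy']*c[1]/c[2]
    b=brass(f,u,v,int(a[i+3])); print(np.round([u,v]),b and np.round(b,1),b and np.round(back(f,b[0],b[1],a[i+2])*1e3,1))
E
python3 look.py w3.png .6315 .0932 .05 25
python3 - <<'E'
from m import *
f=shot('side');b=brass(f,328,168,20);print(b,back(f,b[0],b[1],.05))
f=shot('top');b=brass(f,236,170,12);print(b,b and back(f,b[0],b[1],.05))
E
```

```text
[631.8  92.5 143.2]
[280. 212.] [279.7 210.7  97. ] [631.3  94.4  50. ]
(np.float64(327.25), np.float64(167.75), np.int32(4)) [0.62480368 0.09480576 0.05      ]
None None
```

View pics/w3.png

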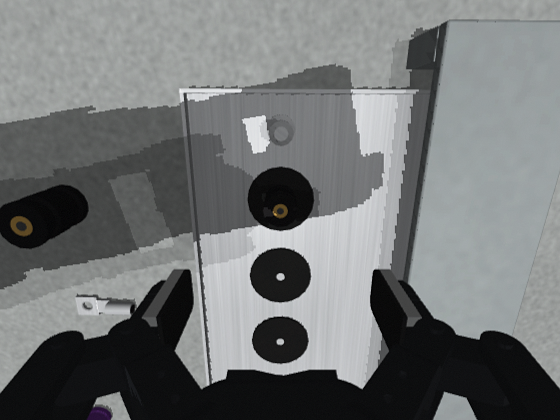

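x stands on the post-end seat, measured at (631.3,94.4) against the seat at (631.8,93.7). Next is z.

Call:
arm_command(xyz=[[-15, 15, 0], [-45, 43, 0], [-75, 72, 0], [-105, 100, 0], [-135, 129, 0], [-165, 158, 0], [-195, 187, 0], [-218, 209, 0], [-228, 218, 0], [-228, 218, 0]], dr=[[0, 0, 0], [0, 0, 0], [0, 0, 0], [0, 0, 0], [0, 0, 0], [0, 0, 0], [0, 0, 0], [0, 0, 0], [0, 0, 0], [0, 0, 0]])

```text
time_s: 8.77
tool_pos: [0.4004, 0.3118, 0.1391]
eef_rot: [-0.0, 0.759, 0.651, -0.001]
ft_force: [0.9, 0.1, 0.5]
width: 0.085
grasp_force: 0.0
```

```bash
python3 look.py w4.png .404 .320 .044 40
```

```text
[400.4 311.8 139.1]
[284. 202.] [284.5 200.5 156. ] [404.4 320.8  44. ]
```

Call:
arm_command(xyz=[[4, 8.5, 0], [4, 8.5, -30], [4, 8.5, -60], [4, 8.5, -85], [4, 8.5, -105], [4, 8.5, -120], [4, 8.5, -128], [4, 8.5, -131], [4, 8.5, -131], [4, 8.5, -131]], dr=[[0, 0, 0], [0, 0, 0], [0, 0, 0], [0, 0, 0], [0, 0, 0], [0, 0, 0], [0, 0, 0], [0, 0, 0], [0, 0, 0], [0, 0, 0]])

```text
time_s: 9.65
tool_pos: [0.4076, 0.319, 0.01]
eef_rot: [0.0, 0.761, 0.649, 0.0]
ft_force: [-0.8, 0.2, 0.4]
width: 0.0849
grasp_force: 0.0
```

Call:
arm_command(xyz=[[0, 0, 0], [0, 0, 0], [0, 0, 0], [0, 0, 0], [0, 0, 0], [0, 0, 0], [0, 0, 0], [0, 0, 0], [0, 0, 0]], dr=[[0, 0, 0], [0, 0, 0], [0, 0, 0], [0, 0, 0], [0, 0, 0], [0, 0, 0], [0, 0, 0], [0, 0, 0], [0, 0, 0]], claw=-1)

```text
time_s: 10.4
tool_pos: [0.407, 0.319, 0.0098]
eef_rot: [0.0, 0.76, 0.649, 0.0]
ft_force: [-1.4, -0.9, 6.4]
width: 0.0332
grasp_force: 29.5
```

Call:
arm_command(xyz=[[0, 0, 10], [0, 0, 30], [0, 0, 60], [0, 0, 85], [0, 0, 97], [0, 0, 100], [0, 0, 100]], dr=[[0, 0, 0], [0, 0, 0], [0, 0, 0], [0, 0, 0], [0, 0, 0], [0, 0, 0], [0, 0, 0]])

```text
time_s: 10.98
tool_pos: [0.4071, 0.319, 0.1103]
eef_rot: [0.0, 0.76, 0.649, 0.001]
ft_force: [-0.7, -0.1, -1.0]
width: 0.0332
grasp_force: 30.0
```

Call:
arm_command(xyz=[[8, -11, 0], [25, -36, 0], [45, -64, 0], [65, -93, 0], [85, -121, 0], [105, -150, 0], [125, -178, 0], [145, -207, 0], [165, -235, 0], [185, -263, 0]], dr=[[0, 0, 0], [0, 0, 0], [0, 0, 0], [0, 0, 0], [0, 0, 0], [0, 0, 0], [0, 0, 0], [0, 0, 0], [0, 0, 0], [0, 0, 0]])

```text
time_s: 11.82
tool_pos: [0.592, 0.0542, 0.1078]
eef_rot: [-0.001, 0.76, 0.649, -0.001]
ft_force: [0.4, 0.4, 0.1]
width: 0.0333
grasp_force: 30.0
```

Call:
arm_command(xyz=[[14, -20, 0], [23, -34, 0], [27, -39, 0], [27, -39, 0], [27, -39, 0]], dr=[[0, 0, 0], [0, 0, 0], [0, 0, 0], [0, 0, 0], [0, 0, 0]])

```text
time_s: 12.23
tool_pos: [0.6182, 0.0175, 0.1084]
eef_rot: [-0.001, 0.76, 0.65, -0.001]
ft_force: [0.9, 0.5, -0.7]
width: 0.0331
grasp_force: 30.0
```

```bash
python3 held.py .0342
```

```text
[618.2  17.5 108.4] [281. 312. 627.] held-TCP mm [ 0.4  1.1 34.2] 0.033148040332508066 30.043081641197205
```

Call:
arm_command(xyz=[[0.6, -2, -10], [0.6, -2, -30], [0.6, -2, -50], [0.6, -2, -65], [0.6, -2, -73], [0.6, -2, -76], [0.6, -2, -76], [0.6, -2, -76]], dr=[[0, 0, 0], [0, 0, 0], [0, 0, 0], [0, 0, 0], [0, 0, 0], [0, 0, 0], [0, 0, 0], [0, 0, 0]])

```text
time_s: 12.95
tool_pos: [0.6198, 0.0151, 0.0341]
eef_rot: [0.0, 0.76, 0.65, 0.0]
ft_force: [-0.5, -0.3, -1.4]
width: 0.0334
grasp_force: 30.0
```

Call:
arm_command(xyz=[[-0.7, 0, -2], [-0.7, 0, -4], [-0.7, 0, -5], [-0.7, 0, -6], [-0.7, 0, -6]], dr=[[0, 0, 0], [0, 0, 0], [0, 0, 0], [0, 0, 0], [0, 0, 0]])

```text
time_s: 13.37
tool_pos: [0.6189, 0.0149, 0.0279]
eef_rot: [0.0, 0.76, 0.649, 0.0]
ft_force: [-2.9, -0.0, 4.8]
width: 0.0333
grasp_force: 30.3
```

Contact at 4.8 N, so I release and go to w, keeping the view on the way.

Call:
arm_command(xyz=[[0, 0, 0], [0, 0, 0], [0, 0, 0], [0, 0, 0], [0, 0, 0], [0, 0, 0]], dr=[[0, 0, 0], [0, 0, 0], [0, 0, 0], [0, 0, 0], [0, 0, 0], [0, 0, 0]], claw=0.4)

```text
time_s: 13.87
tool_pos: [0.6188, 0.0149, 0.0274]
eef_rot: [-0.0, 0.76, 0.649, -0.0]
ft_force: [1.3, 0.3, 0.0]
width: 0.0598
grasp_force: 0.0
```

Call:
arm_command(xyz=[[0, 0, 10], [0, 0, 30], [0, 0, 60], [0, 0, 90], [0, 0, 115], [0, 0, 125], [0, 0, 125]], dr=[[0, 0, 0], [0, 0, 0], [0, 0, 0], [0, 0, 0], [0, 0, 0], [0, 0, 0], [0, 0, 0]], claw=1)

```text
time_s: 14.45
tool_pos: [0.6198, 0.0149, 0.1556]
eef_rot: [0.002, 0.76, 0.649, 0.002]
ft_force: [0.0, -0.3, -0.9]
width: 0.0856
grasp_force: 0.0
```

```bash
python3 look.py w5.png .619 .0165 .062 25 .6315 .0932 .05 20
python3 - <<'E'
from m import *
f=shot('wrist'); T=np.linalg.inv(f['T'])
for p in ([.6067,-.0607],[.5941,-.1379]):
    c=T@[*p,.018,1]; u=f['cx']-f['fx']*c[0]/c[2]; v=f['cy']+f['fy']*c[1]/c[2]
    b=dot(f,u,v,9); print(np.round([u,v,*b]),np.round(back(f,*b,.018)*1e3,1))
E
```

```text
[619.8  14.9 155.6]
[279. 211.] [279.7 211.4 150. ] [619.3  16.   62. ]
[279. 109.] [279.3 107.3 158. ] [631.6  94.5  50. ]
[281. 271. 281. 271.] [606.8 -60.5  18. ]
[280. 334. 280. 334.] [ 594.1 -137.7   18. ]
```

z is at (619.3,16.0) against the seat at (619.2,16.5). Next is w.

Call:
arm_command(xyz=[[-15, 7, 0], [-45, 22, 0], [-80, 40, 0], [-115, 57, 0], [-150, 75, 0], [-180, 89, 0], [-193, 96, 0], [-193, 96, 0], [-193, 96, 0]], dr=[[0, 0, 0], [0, 0, 0], [0, 0, 0], [0, 0, 0], [0, 0, 0], [0, 0, 0], [0, 0, 0], [0, 0, 0], [0, 0, 0]])

```text
time_s: 15.3
tool_pos: [0.4252, 0.111, 0.1515]
eef_rot: [-0.0, 0.76, 0.65, -0.001]
ft_force: [-0.0, -0.3, 0.0]
width: 0.0852
grasp_force: 0.0
```

```bash
python3 look.py w6.png .4265 .1155 .056 40
```

```text
[425.2 111.  151.5]
[282. 206.] [283.6 205.1 216. ] [428.  116.3  56. ]
```

Call:
arm_command(xyz=[[2.5, 4.5, 0], [2.5, 4.5, -30], [2.5, 4.5, -65], [2.5, 4.5, -95], [2.5, 4.5, -115], [2.5, 4.5, -130], [2.5, 4.5, -136], [2.5, 4.5, -138], [2.5, 4.5, -138], [2.5, 4.5, -138]], dr=[[0, 0, 0], [0, 0, 0], [0, 0, 0], [0, 0, 0], [0, 0, 0], [0, 0, 0], [0, 0, 0], [0, 0, 0], [0, 0, 0], [0, 0, 0]])

```text
time_s: 16.18
tool_pos: [0.429, 0.1154, 0.015]
eef_rot: [0.0, 0.76, 0.649, 0.0]
ft_force: [0.2, -0.0, 0.1]
width: 0.0854
grasp_force: 0.0
```

Call:
arm_command(xyz=[[0, 0, 0], [0, 0, 0], [0, 0, 0], [0, 0, 0], [0, 0, 0], [0, 0, 0], [0, 0, 0], [0, 0, 0], [0, 0, 0]], dr=[[0, 0, 0], [0, 0, 0], [0, 0, 0], [0, 0, 0], [0, 0, 0], [0, 0, 0], [0, 0, 0], [0, 0, 0], [0, 0, 0]], claw=-1)

```text
time_s: 16.93
tool_pos: [0.4285, 0.1154, 0.0148]
eef_rot: [0.0, 0.76, 0.65, 0.0]
ft_force: [-1.7, -0.2, 6.8]
width: 0.0388
grasp_force: 29.6
```

Call:
arm_command(xyz=[[0, 0, 10], [0, 0, 30], [0, 0, 60], [0, 0, 85], [0, 0, 97], [0, 0, 100], [0, 0, 100]], dr=[[0, 0, 0], [0, 0, 0], [0, 0, 0], [0, 0, 0], [0, 0, 0], [0, 0, 0], [0, 0, 0]])

```text
time_s: 17.52
tool_pos: [0.4285, 0.1154, 0.1152]
eef_rot: [0.0, 0.76, 0.649, 0.001]
ft_force: [0.9, -0.6, -0.9]
width: 0.0391
grasp_force: 30.5
```

Call:
arm_command(xyz=[[10, -10, 0], [30, -30, 0], [55, -55, 0], [80, -80, 0], [105, -105, 0], [130, -130, 0], [155, -154, 0], [170, -169, 0], [178, -177, 0], [178, -177, 0]], dr=[[0, 0, 0], [0, 0, 0], [0, 0, 0], [0, 0, 0], [0, 0, 0], [0, 0, 0], [0, 0, 0], [0, 0, 0], [0, 0, 0], [0, 0, 0]])

```text
time_s: 18.35
tool_pos: [0.6066, -0.0633, 0.1123]
eef_rot: [-0.001, 0.761, 0.649, -0.001]
ft_force: [-0.2, 0.4, -1.3]
width: 0.0393
grasp_force: 30.6
```

Call:
arm_command(xyz=[[0, 0, -10], [0, 0, -30], [0, 0, -50], [0, 0, -65], [0, 0, -73], [0, 0, -76], [0, 0, -76], [0, 0, -76]], dr=[[0, 0, 0], [0, 0, 0], [0, 0, 0], [0, 0, 0], [0, 0, 0], [0, 0, 0], [0, 0, 0], [0, 0, 0]])

```text
time_s: 19.02
tool_pos: [0.6064, -0.0614, 0.039]
eef_rot: [0.0, 0.76, 0.65, 0.0]
ft_force: [0.5, 0.0, -1.2]
width: 0.0392
grasp_force: 30.6
```

```bash
python3 held.py .0412
```

```text
[606.4 -61.4  39. ] [281. 323. 946.] held-TCP mm [ 0.2  0.8 41.2] 0.039170928629622535 30.593855381011963
```

Call:
arm_command(xyz=[[0, 0, -2], [0, 0, -4], [0, 0, -5], [0, 0, -6], [0, 0, -6]], dr=[[0, 0, 0], [0, 0, 0], [0, 0, 0], [0, 0, 0], [0, 0, 0]])

```text
time_s: 19.48
tool_pos: [0.6063, -0.0617, 0.0329]
eef_rot: [0.0, 0.76, 0.649, 0.0]
ft_force: [-3.3, 0.0, 5.5]
width: 0.0397
grasp_force: 31.0
```

Call:
arm_command(xyz=[[0, 0, 0], [0, 0, 0], [0, 0, 0], [0, 0, 0], [0, 0, 0], [0, 0, 0]], dr=[[0, 0, 0], [0, 0, 0], [0, 0, 0], [0, 0, 0], [0, 0, 0], [0, 0, 0]], claw=0.6)

```text
time_s: 19.98
tool_pos: [0.6063, -0.0616, 0.0323]
eef_rot: [-0.0, 0.76, 0.649, -0.0]
ft_force: [-0.3, 0.5, 0.5]
width: 0.0684
grasp_force: 0.0
```

Call:
arm_command(xyz=[[0, 0, 10], [0, 0, 30], [0, 0, 60], [0, 0, 90], [0, 0, 115], [0, 0, 130], [0, 0, 130]], dr=[[0, 0, 0], [0, 0, 0], [0, 0, 0], [0, 0, 0], [0, 0, 0], [0, 0, 0], [0, 0, 0]], claw=1)

```text
time_s: 20.57
tool_pos: [0.6076, -0.0618, 0.1672]
eef_rot: [0.002, 0.76, 0.649, 0.002]
ft_force: [0.3, -0.4, 0.7]
width: 0.0855
grasp_force: 0.0
```

```bash
python3 look.py w7.png .6067 -.0607 .074 25 .6192 .0165 .062 20
```

```text
[607.6 -61.8 167.2]
[279. 212.] [279.1 211.8 211. ] [606.8 -60.9  74. ]
[279. 109.] [279.3 109.6 232. ] [619.4  16.1  62. ]
```

Call:
arm_command(xyz=[[-10, -10, 0], [-35, -35, 0], [-60, -60, 0], [-88, -89, 0], [-116, -118, 0], [-144, -147, 0], [-172, -175, 0], [-192, -195, 0], [-202, -207, 0], [-202, -207, 0]], dr=[[0, 0, 0], [0, 0, 0], [0, 0, 0], [0, 0, 0], [0, 0, 0], [0, 0, 0], [0, 0, 0], [0, 0, 0], [0, 0, 0], [0, 0, 0]])

```text
time_s: 21.45
tool_pos: [0.4022, -0.2702, 0.1617]
eef_rot: [-0.001, 0.761, 0.648, -0.0]
ft_force: [1.6, 0.4, -0.2]
width: 0.0856
grasp_force: 0.0
```

```bash
python3 look.py w8.png .404 -.2735 .068 40
```

```text
[ 402.2 -270.2  161.7]
[284. 216.] [285.3 214.  279. ] [ 405.3 -272.    68. ]
```

View pics/w8.png

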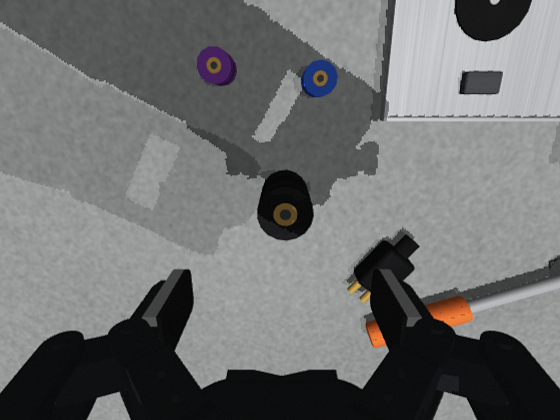

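w is centred at (606.8,-60.9). The tall y insert is at (285,214), which gives (405.3,-272). A black plug lies to the right at about (385,265), with prongs near (353,290), so I check the finger clearance.

Run:
```python
from m import *
f=shot('wrist')
Ry=f['T'][:2,0]; 
y=np.array([.987,-.156]);x=np.array([.156,.987])
for u,v in((353,290),(365,300),(358,270),(370,325),(368,340),(385,240)):
    p=back(f,u,v,.012)[:2]-[.405,-.272]; print(u,v,'across',p@y*1e3,'along',p@x*1e3)
```

```text
353 290 across 75.39843370296306 along -106.09216714296932
365 300 across 89.4549086595273 along -118.80522066904211
358 270 across 78.9798552073434 along -81.62271487700393
370 325 across 97.83037969181828 along -151.87787456953276
368 340 across 97.34619383948117 along -172.6984395477037
385 240 across 104.02443077197728 along -47.01143706784597
```

The way down is clear.

Call:
arm_command(xyz=[[2.5, -2.5, 0], [2.5, -2.5, -30], [2.5, -2.5, -65], [2.5, -2.5, -95], [2.5, -2.5, -117], [2.5, -2.5, -132], [2.5, -2.5, -138], [2.5, -2.5, -140], [2.5, -2.5, -140], [2.5, -2.5, -140]], dr=[[0, 0, 0], [0, 0, 0], [0, 0, 0], [0, 0, 0], [0, 0, 0], [0, 0, 0], [0, 0, 0], [0, 0, 0], [0, 0, 0], [0, 0, 0]])

```text
time_s: 22.38
tool_pos: [0.4075, -0.2712, 0.0232]
eef_rot: [0.001, 0.76, 0.65, 0.0]
ft_force: [-0.8, 1.3, 0.0]
width: 0.0853
grasp_force: 0.0
```

Call:
arm_command(xyz=[[0, 0, 0], [0, 0, 0], [0, 0, 0], [0, 0, 0], [0, 0, 0], [0, 0, 0], [0, 0, 0], [0, 0, 0], [0, 0, 0]], dr=[[0, 0, 0], [0, 0, 0], [0, 0, 0], [0, 0, 0], [0, 0, 0], [0, 0, 0], [0, 0, 0], [0, 0, 0], [0, 0, 0]], claw=-1)

```text
time_s: 23.13
tool_pos: [0.4069, -0.2713, 0.023]
eef_rot: [0.0, 0.76, 0.649, 0.0]
ft_force: [-1.2, 2.0, 6.5]
width: 0.0452
grasp_force: 30.0
```

Call:
arm_command(xyz=[[0, 0, 10], [0, 0, 30], [0, 0, 60], [0, 0, 85], [0, 0, 97], [0, 0, 100], [0, 0, 100]], dr=[[0, 0, 0], [0, 0, 0], [0, 0, 0], [0, 0, 0], [0, 0, 0], [0, 0, 0], [0, 0, 0]])

```text
time_s: 23.72
tool_pos: [0.4069, -0.2713, 0.1233]
eef_rot: [0.001, 0.76, 0.649, 0.0]
ft_force: [0.6, 0.6, -1.4]
width: 0.0454
grasp_force: 31.2
```

Call:
arm_command(xyz=[[10, 7, 0], [30, 21, 0], [55, 39, 0], [80, 57, 0], [105, 75, 0], [130, 93, 0], [155, 111, 0], [175, 126, 0], [187, 134, 0], [187, 134, 0]], dr=[[0, 0, 0], [0, 0, 0], [0, 0, 0], [0, 0, 0], [0, 0, 0], [0, 0, 0], [0, 0, 0], [0, 0, 0], [0, 0, 0], [0, 0, 0]])

```text
time_s: 24.55
tool_pos: [0.5952, -0.1344, 0.1204]
eef_rot: [-0.001, 0.76, 0.65, -0.0]
ft_force: [-0.7, -0.6, -1.5]
width: 0.0455
grasp_force: 31.3
```

Call:
arm_command(xyz=[[0, 0, -10], [0, 0, -30], [0, 0, -50], [0, 0, -65], [0, 0, -73], [0, 0, -76], [0, 0, -76], [0, 0, -76]], dr=[[0, 0, 0], [0, 0, 0], [0, 0, 0], [0, 0, 0], [0, 0, 0], [0, 0, 0], [0, 0, 0], [0, 0, 0]])

```text
time_s: 25.22
tool_pos: [0.5939, -0.1374, 0.0469]
eef_rot: [0.0, 0.76, 0.649, 0.0]
ft_force: [-1.4, 0.1, -2.1]
width: 0.0457
grasp_force: 31.3
```

```bash
python3 held.py .045
```

```text
[ 593.9 -137.4   46.9] [ 281.  334. 1303.] held-TCP mm [-0. -1. 45.] 0.04566690232577962 31.3259357213974
```

Touchdown should come at about 41.0. I correct +0.6 in y and lower.

Call:
arm_command(xyz=[[0.2, 0.6, -2], [0.2, 0.6, -4], [0.2, 0.6, -5], [0.2, 0.6, -6], [0.2, 0.6, -6]], dr=[[0, 0, 0], [0, 0, 0], [0, 0, 0], [0, 0, 0], [0, 0, 0]])

```text
time_s: 25.68
tool_pos: [0.5941, -0.1365, 0.041]
eef_rot: [0.0, 0.76, 0.65, 0.0]
ft_force: [-4.0, 1.6, 5.3]
width: 0.0455
grasp_force: 31.9
```

Call:
arm_command(xyz=[[0, 0, 0], [0, 0, 0], [0, 0, 0], [0, 0, 0], [0, 0, 0], [0, 0, 0]], dr=[[0, 0, 0], [0, 0, 0], [0, 0, 0], [0, 0, 0], [0, 0, 0], [0, 0, 0]], claw=0.7)

```text
time_s: 26.18
tool_pos: [0.594, -0.1365, 0.0403]
eef_rot: [-0.0, 0.76, 0.649, 0.0]
ft_force: [0.7, -0.7, 1.8]
width: 0.0726
grasp_force: 0.0
```

Call:
arm_command(xyz=[[0, 0, 10], [0, 0, 30], [0, 0, 60], [0, 0, 90], [0, 0, 115], [0, 0, 130], [0, 0, 130]], dr=[[0, 0, 0], [0, 0, 0], [0, 0, 0], [0, 0, 0], [0, 0, 0], [0, 0, 0], [0, 0, 0]], claw=1)

```text
time_s: 26.77
tool_pos: [0.5952, -0.1369, 0.1752]
eef_rot: [0.003, 0.76, 0.649, 0.002]
ft_force: [0.6, 0.0, 0.4]
width: 0.0856
grasp_force: 0.0
```

```bash
python3 look.py w9.png .5941 -.1378 .086 25 .6067 -.0607 .074 20 .6192 .0165 .062 20
```

```text
[ 595.2 -136.9  175.2]
[279. 216.] [279.  215.4 284. ] [ 594.1 -137.6   86. ]
[279. 112.] [279.  111.9 336. ] [606.5 -60.6  74. ]
[279.  -5.] [279.7   3.4 121. ] [618.6  11.7  62. ]
```

View pics/w9.png

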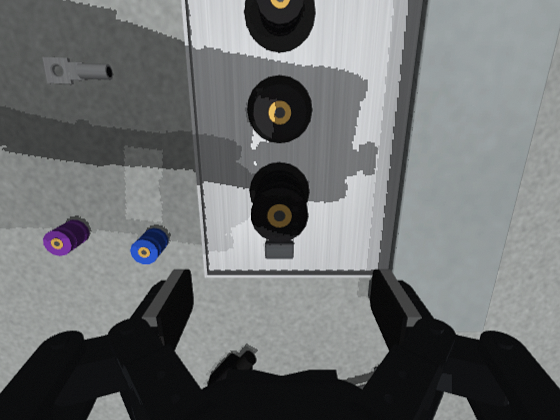

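y stands at (279,215) and w at (279,112), each centred on its seat. z is cut off at the image's top edge, but was verified earlier. The gripper is clear, so I hand in.

```bash
python3 -c "
from station import arm
print(arm.sign_off())"
```

```text
the job is handed in; nothing more can be done
None
```

The four stand-offs stand upright on their seats, shortest next to the chromed post and tallest at the far end, each measured within about 1 mm of its seat centre and set down gently; I handed the job in after about 27 s of the 109 s allowed.

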